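# Latch the bar-cart juicer, mesh its reamer with the drive and hold it pressed

### The job

First swing the citrus juicer's red-knobbed latch closed until it rests in its brass catch. Then take the reamer from its drying stand, turn it so that its four-splined stem meshes with the drive hub in the juicer's bowl, slide it fully home and push the spring-loaded hub down about 7 mm, as for a test run: finish still gripping the reamer and keeping the hub pressed down. Leave the decanter, the two glasses and the ice tray where they are.

Things in the scene. Friction and masses are not known exactly. Their poses are not given: they have to be found in the camera images.
- juicer: Citrus juicer, fixed. Round steel body 156 mm wide, open aluminium bowl on top: outer radius 74 mm, rim 135 mm and floor 96 mm above the origin, 4 mm wall. Origin: centre of the underside, on the oak board's top (18 mm above the work surface). z up; x points from the bowl's axis to the latch side; the spout is on -x. Stands left or right of the middle, yaw varies.
- latch (a joint): Latch angle in rad about its upright hinge: 0 = closed, the arm lying in the brass catch against its stop; it grows as the arm swings outwards, away from the bowl (clockwise seen from above), up to 1.5. Starts open between 0.7 and 1.2. It stays where it is left and moves with about 1 N at the knob.
- latch_hinge (a point): Point on the latch's upright hinge axis, at the height of the knob's top; in the juicer's frame at x 90 mm, y -28 mm.
- latch_knob (a point): Centre of the top of the red upright knob (18 mm diameter, 42 mm tall) on the brass latch arm's free end, 55 mm from the hinge axis. The top is 157 mm above the juicer's origin, 22 mm over the bowl's rim, so its top 20 mm can be pushed or pinched clear of the bowl. In the juicer's frame: closed at x 90, y +27 mm; when open it is swung out to larger x.
- press (a joint): How far the drive hub has been pushed down on its spring, in m: 0 = up, hard stop at 0.010. Takes about 4 N to start and 0.8 N more per mm (about 10 N at 7 mm).
- drive_mouth (a point): Centre of the top face of the orange drive hub (44 mm wide) on the bowl's axis, 132 mm above the juicer's origin when up; moves with the hub. z up. The hub has a cross-shaped socket 27 mm deep, two slots 8.4 mm wide and 33 mm long, along this point's x and y, black at their ends. Its angle about z varies and it is stiff to turn (0.3 N m). The reamer fits in any of four quarter turns.
- reamer: Loose citrus reamer, 130 g. Origin: underside centre of its square orange skirt (46 x 46 x 20 mm high, flats facing x and y: grip these). Above, a white cone, tip 44 mm over the origin, four ribs along x and y. Below, a grey splined stem 24 mm long: two crossed fins along x and y, 30 mm long, 6 mm thick, rounded lower edges. z up. Home: origin at point drive_mouth, skirt resting on the hub.
- stand: Fixed drying stand for the reamer: upright dark steel cup of 41 mm outer diameter on a 72 mm foot 6 mm thick. Origin: centre of its underside, on the oak board's top. The reamer's skirt rests on the cup's rim, 45 mm above the origin, its stem hanging inside at any yaw; the skirt overhangs the cup, so fingers may reach below the skirt.
- decanter: Closed glass decanter, 110 mm in diameter, 223 mm high; origin centre of the underside. Leave alone.
- glass_a: Stemless wine glass, 86 mm in diameter, 100 mm high; origin centre of the underside. Leave alone.
- glass_b: Second stemless wine glass, same size. Leave alone.
- ice_tray: Blue ice mould tray, 120 x 200 x 30 mm; origin centre of the underside. Leave alone.

How it is judged:
On the way, in this order (a step that is already met when the one before it is completed fails the run):
1. the latch is swung closed into its catch (value of joint latch below 0.08 rad), for 0.2 s.
2. the reamer's splines are meshed and it is fully home in the drive hub, latch still closed (z of reamer in the frame of drive_mouth between -0.004 and 0.004 m and horizontal distance between reamer and drive_mouth below 0.005 m and angle between the z axis of reamer and the z axis of drive_mouth, either way round below 0.1 rad and (angle between the x axis of reamer and the x axis of drive_mouth, either way round below 0.17 rad or angle between the x axis of reamer and the y axis of drive_mouth, either way round below 0.17 rad) and value of joint latch below 0.08 rad), for 0.1 s.
At the end, for the whole second after the job is handed in: Latch closed (under 0.08 rad); reamer meshed and home in the hub (skirt within 4 mm of its face, 5 mm of its axis, tilt under 0.10 rad, fins within 0.17 rad of the slots); fingers still holding it (over 2 N) and the hub kept down more than 4 mm, at rest (all of step 2 and value of joint press above 0.004 m and contact force between the fingers and reamer above 2 N and linear speed of reamer below 0.02 m/s); the arm keeps its last pose, push and grip.
It fails at once if the decanter, a glass or the ice tray is shifted by more than 30 mm or the decanter or a glass is tipped (distance of any of decanter, glass_a, glass_b, ice_tray from where it was at the start of the episode above 0.03 m or angle between any of decanter, glass_a, glass_b's own z axis and vertical above 0.5 rad).
It also fails if it takes over 54 s, if anything falls off the work surface, if the arm or the gripper's body presses on something with over 40 N, if the wrist force passes 120 N, or if a joint passes its speed limit or range.

### The arm

A 6-joint arm with a two-finger parallel gripper is mounted at the origin on the work surface. World frame = base frame: x ahead of the robot, y to its left, z up, the work surface at z = 0. Lengths are in m, angles in rad, forces in N, time in s.
With the tool pointing down it reaches from about 0.425 to 0.95 m from the base axis. Payload 3.5 kg.
Tool frame: the origin (TCP) lies midway between the tips of the shut fingers; the grasp point (between the pads) lies 19 mm behind it; x points along the fingers, y is the direction in which the jaws open and shut, and the axes are right-handed (so a half turn about x gives the same grasp; the last joint's range is limited). The gripper opens to 85 mm and grips with 20 to 120 N. Pads are 22 mm wide; open, the fingers measure 114 mm over their backs; the gripper's body (76 mm by 85 mm) begins 54 mm behind the grasp point. The pads swing forward as they close: fully open they stand 13 mm farther back than shut.
Start: joints at [-1.453, 0.286, 1.577, -0, 1.279, -0.15], TCP at [0.179, -0.651, 0.209] pointing down, gripper open.
Joint ranges: [-2.77, 2.77], [-0.9, 2.22], [0.21, 2.48], [-1.53, 4.67], [0.24, 2.81], [-2.84, 2.84]. Speed limits (rad/s): [2.79, 2.79, 3.14, 3.14, 3.14, 3.14].

### API

Orientations are given as a unit quaternion [x, y, z, w].
In Python, from plant import ctrl, vision gives the robot as it stands. The module is installed in compiled form; this text tells all that it offers.
- The arm moves only by the tool play_rows, never from a script. Its arguments are lists of equal length, an entry for each row: "claw": the closure in counts, from 0 (fully open) to 255 (shut); "travel": the shift along the tool's x, y, z in m, a list of three; "dr": the turn, a rotation vector about the tool's x, y, z in rad, a list of three. In form: {"claw": [claw, ...], "travel": [[tx, ty, tz], ...], "dr": [[wx, wy, wz], ...]}. A call has 1 to 20 rows; each row is the pose to reach, as a shift and turn from the pose measured when the call began, along the tool's axes at that moment; what a row does not reach only later rows make up. A row lasts 1/10 s, in which the tool goes at most 50 mm and 8.59 degrees, less where a joint would pass 70% of its speed; a pose out of reach is approached as far as the arm can. A call with a gripper value outside its range is refused whole. The fingers move at their own pace and stop on an object; "force" is the grip in N (left out, the last holds). Time passes only in rows, so rows that repeat a pose let the fingers close. It gives the time, the measured TCP pose, the force and the opening at its end, in the units of the state.
- ctrl.get_state(): the state, without advancing time (a new reading comes with each control period).
- vision.read_camera(name): name is "scene" or "top"; returns a dict with "img" (384x512x3 uint8, red, green, blue), "range_z" (384x512 float32, m along the optical axis (not along the pixel's ray), 0 where there is no reading), "K" (3x3 intrinsics, pixels), "distortion" ([k1, k2, p1, p2, k3] as OpenCV has them; the pictures are not rectified), "world_to_cam" (4x4, takes a point from world to camera coordinates). Camera axes: x right, y up, looking along -z (the intrinsics and any distortion apply to the point x, -y, -z); pixel columns grow to the right and rows downward; lengths in m; the calibration is good to about 2 mm. A picture is of the moment at which its call begins.
- ctrl.sign_off(): hands the job in, once; it reports no verdict.
The state is a dict: "time": time; "qpos": joint angles; "dq": joint speeds; "joint_efforts": joint torques, N m; "eef_pos": TCP position; "tcp_rot": TCP orientation; "contact_force": force on the tool from outside, world axes, zero at the start; "wrist_torque": the same for the moment, N m; "opening": opening from 0.0 (shut) to 1.0 (fully open).
Only numpy, scipy, OpenCV 4.12 (cv2) and the standard library are available. Lean on these libraries where they do the work, as an engineer would, in place of code of your own. Each camera call takes 0.05 s, during which the arm holds its last target.

## Working session

There is one attempt and no reset: what is moved stays moved. The work goes in short steps, Python scripts to look and compute and a tool call to move; the robot and the scene stay as the last step left them, time stands still between calls to the robot, and variables do not carry over. Pictures are saved under pics/ and viewed, and the job is handed in when it is done.

Besides the shell and the picture viewer there is one more tool, called after "Call:" by a JSON object that holds its "api" and its "payload". play_rows: Moves the arm, as the interface text tells. Its arguments: {"type":"object","properties":{"claw":{"type":"array","items":{"type":"number"}},"travel":{"type":"array","items":{"type":"array","items":{"type":"number"}}},"dr":{"type":"array","items":{"type":"array","items":{"type":"number"}}},"force":{"type":"number"}},"required":["claw","travel","dr"]}

```bash
ls; mkdir -p pics; cat > h.py <<'E'
import numpy as np, cv2
from plant import ctrl, vision
def cam(n):
    c=vision.read_camera(n); return c
def ray(c,px):
    px=np.array(px,float).reshape(-1,1,2)
    u=cv2.undistortPoints(px,np.array(c["K"]),np.array(c["distortion"])).reshape(-1,2)
    d=np.c_[u[:,0],-u[:,1],-np.ones(len(u))]
    T=np.linalg.inv(c["world_to_cam"]); return T[:3,3], d@T[:3,:3].T
def onplane(c,px,z):
    o,d=ray(c,px); s=(z-o[2])/d[:,2]; return o+d*s[:,None]
def depth_pts(c,px):
    o,d=ray(c,px); px=np.array(px).reshape(-1,2).astype(int)
    return o+d*c["range_z"][px[:,1],px[:,0]][:,None]
def proj(c,P):
    P=np.array(P,float).reshape(-1,3); W=c["world_to_cam"]; q=P@W[:3,:3].T+W[:3,3]
    q=q*[1,-1,-1]
    return cv2.projectPoints(q,np.zeros(3),np.zeros(3),np.array(c["K"]),np.array(c["distortion"]))[0].reshape(-1,2)
def save(c,n): cv2.imwrite("pics/"+n,c["img"][:,:,::-1])
E
python3 - <<'E'
from h import *
for n in("scene","top"):
    c=cam(n); save(c,n+"0.png"); np.savez("/tmp/"+n+"0.npz",**c)
    print(n,c["K"],c["distortion"],np.linalg.inv(c["world_to_cam"])[:3,3])
print(ctrl.get_state())
E
```

```text
pics
scene [[385.47929141   0.         252.85498733]
 [  0.         385.47929141 194.99045398]
 [  0.           0.           1.        ]] [-0.0099214  0.         0.         0.         0.       ] [ 0.79620532 -0.53244541  1.07549713]
top [[406.11456558   0.         254.13488775]
 [  0.         406.11456558 193.25992042]
 [  0.           0.           1.        ]] [-0.03720478  0.          0.          0.          0.        ] [ 0.39444436 -0.0076409   1.46038004]
{'time': 0.1, 'qpos': array([-1.45302065e+00,  2.87127288e-01,  1.57801253e+00,  2.36975099e-05,
        1.27861839e+00, -1.49984113e-01]), 'dq': array([ 0.00031599, -0.0044008 , -0.00283132,  0.00049   , -0.00162863,
       -0.00129054]), 'joint_efforts': array([ 8.11549344e-04, -4.07295978e+01, -2.93700135e+01, -1.32415053e-04,
        3.40992628e-03, -1.75452439e-07]), 'eef_pos': array([ 0.17855502, -0.6502942 ,  0.20746186]), 'tcp_rot': array([ 0.70079947,  0.09514779, -0.70075877,  0.09361697]), 'contact_force': array([-0.36625143, -0.54717698, -0.64623872]), 'wrist_torque': array([ 0.02363438,  0.02997309, -0.00695414]), 'opening': 0.9989092287062875}
```

View pics/scene0.png

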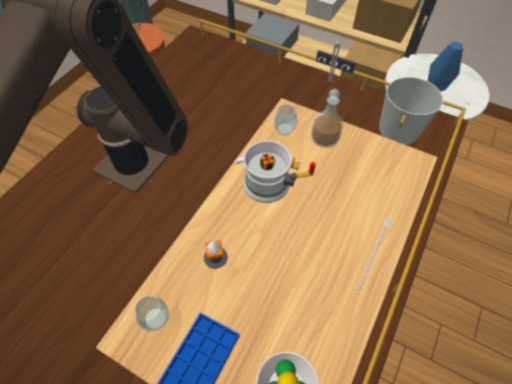

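View pics/top0.png

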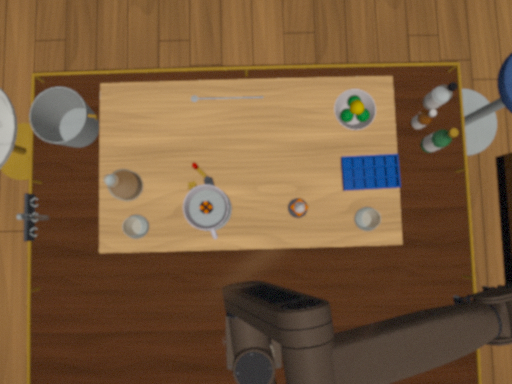

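The scene view shows the juicer at about (267,165), the red knob at (312,168) and the reamer at (215,250). In the top view they are at (207,207), (195,166) and (298,207). Next I'll enlarge these areas.

```bash
python3 - <<'E'
from h import *
for n,b in(("scene",(230,130,330,280)),("top",(170,150,320,250))):
    c=np.load("/tmp/"+n+"0.npz"); x0,y0,x1,y1=b
    if n=="scene":
        a=c["img"][130:205,225:325]; d=c["img"][225:275,185:245]
    else:
        a=c["img"][155:245,175:245]; d=c["img"][190:225,275:320]
    f=lambda i,w:cv2.resize(i,None,fx=w,fy=w,interpolation=cv2.INTER_CUBIC)
    cv2.imwrite(f"pics/{n}_j.png",f(a,6)[:,:,::-1]); cv2.imwrite(f"pics/{n}_r.png",f(d,8)[:,:,::-1])
E
```

```text
(no output)
```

View pics/scene_j.png

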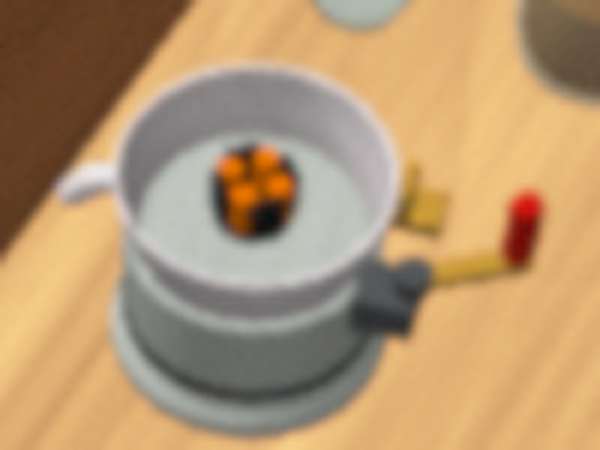

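View pics/top_j.png

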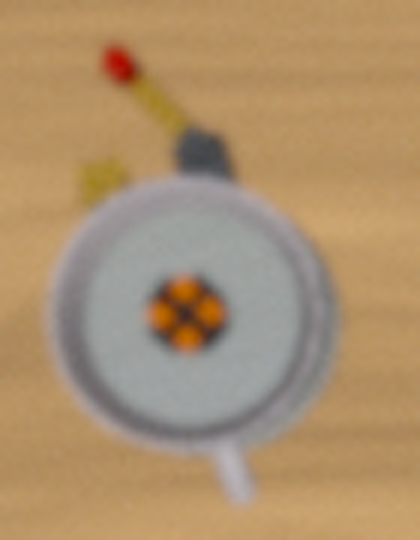

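View pics/scene_r.png

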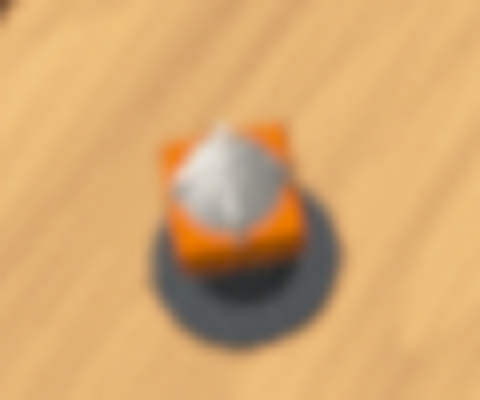

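View pics/top_r.png

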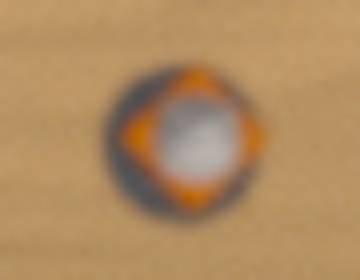

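```bash
cat > meas.py <<'E'
from h import *
def hsv(im): return cv2.cvtColor(im,cv2.COLOR_RGB2HSV)
def up(c,b,f=6):
    x0,y0,x1,y1=b; im=cv2.resize(c["img"][y0:y1,x0:x1],None,fx=f,fy=f,interpolation=cv2.INTER_CUBIC)
    return im, lambda p:(np.array(p,float)+.5)/f-.5+[x0,y0]
def pix(m): 
    ys,xs=np.nonzero(m); return np.c_[xs,ys]
def orange(im):
    h=hsv(im); return (h[...,0]>5)&(h[...,0]<17)&(h[...,1]>190)&(h[...,2]>130)
def red(im):
    h=hsv(im); return ((h[...,0]<6)|(h[...,0]>172))&(h[...,1]>170)&(h[...,2]>90)
def quad(P,c):
    d=P[:,:2]-c; th=np.arctan2(d[:,1],d[:,0]); r=np.hypot(*d.T); w=np.where((r>.004)&(r<.02),r,0)
    return (np.angle((w*np.exp(4j*th)).sum())/4)%(np.pi/2)
E
python3 - <<'E'
from meas import *
B={"scene":((225,130,325,205),(185,225,245,275)),"top":((175,155,245,245),(275,190,320,225))}
for n in B:
    c=dict(np.load("/tmp/"+n+"0.npz"))
    im,f=up(c,B[n][0]); 
    p=f(pix(red(im))); print(n,"red px",len(p),p.mean(0), "top-ish",p[np.argmin(p[:,1])], onplane(c,[p.mean(0)],.165))
    pp=pix(orange(im)); P=onplane(c,f(pp),.150); ctr=P.mean(0); print("hub",len(pp),f(pp).mean(0),ctr,np.ptp(P,0),"patch ang deg",np.degrees(quad(P,ctr[:2])))
    im,f=up(c,B[n][1]); m=orange(im).astype(np.uint8)
    pts=cv2.convexHull(pix(m).astype(np.int32)); 
    rect=cv2.minAreaRect(onplane(c,f(pts.reshape(-1,2)),.083)[:,:2].astype(np.float32)*1000); print("reamer rect mm",rect)
E
```

```text
scene red px 1330 [311.73596491 167.20551378] top-ish [311.91666667 162.25      ] [[0.60316445 0.16480193 0.165     ]]
hub 2984 [269.092605   160.64968722] [0.47520577 0.13621921 0.15      ] [1.60388626e-01 8.92926014e-02 2.22044605e-16] patch ang deg 36.34716161064061
reamer rect mm ((463.71270751953125, -173.4328155517578), (44.59463882446289, 48.27248764038086), 40.9604377746582)
top red px 412 [194.3183657  165.36367314] top-ish [193.41666667 163.25      ] [[0.59945151 0.17457677 0.165     ]]
hub 1878 [203.95065673 199.50248491] [0.48965984 0.14723825 0.15      ] [1.60925342e-01 5.89321432e-02 2.22044605e-16] patch ang deg 20.149370979010786
reamer rect mm ((460.4337463378906, -166.4501953125), (44.28418731689453, 44.26817321777344), 42.27970886230469)
```

```bash
python3 - <<'E'
from meas import *
B={"scene":(258,150,278,172),"top":(195,195,219,219)}
C={}
R=[]
for n in B:
    c=dict(np.load("/tmp/"+n+"0.npz")); im,f=up(c,B[n],10)
    m=orange(im); k,l,s,ce=cv2.connectedComponentsWithStats(m.astype(np.uint8))
    o=[i for i in range(1,k) if s[i,4]>100]
    for i in o: print(n,s[i,4],f(ce[i]),onplane(c,[f(ce[i])],.150)[0])
    # whole hub incl black : dark or orange
    h=hsv(im); dk=(h[...,2]<75); mm=cv2.morphologyEx((m|dk).astype(np.uint8),cv2.MORPH_OPEN,np.ones((5,5)))
    cs=max(cv2.findContours(mm,0,2)[0],key=cv2.contourArea); P=onplane(c,f(cs.reshape(-1,2)),.150)
    print("circle",cv2.minEnclosingCircle((P[:,:2]*1000).astype(np.float32)))
    vis=im.copy(); cv2.drawContours(vis,[cs],-1,(0,255,0),1); vis[m]=vis[m]//2+[0,0,120]; cv2.imwrite(f"pics/hub_{n}.png",cv2.resize(vis,None,fx=2,fy=2)[:,:,::-1])
    P=onplane(c,f(pix(m)),.150)
    if n=="top": print("ang",np.degrees(quad(P,P.mean(0)[:2])),P.mean(0))
# knob triangulate by depth
c=dict(np.load("/tmp/scene0.npz"));
for n,px in(("scene",(312,165)),("scene",(312,170)),("scene",(267,157)),("scene",(215,246)),("top",(207,207)),("top",(298,207)),("top",(194,165))):
    c=dict(np.load(f"/tmp/{n}0.npz")); print(n,px,depth_pts(c,[px]))
# bowl rim from depth (top)
c=dict(np.load("/tmp/top0.npz")); ys,xs=np.mgrid[180:236,178:236]; q=np.c_[xs.ravel(),ys.ravel()]
P=depth_pts(c,q); k=np.abs(P[:,2]-.152)<.006; k&=np.hypot(P[:,0]-.487,P[:,1]-.14)>.05; k&=np.hypot(P[:,0]-.487,P[:,1]-.14)<.09
print(k.sum()); A=P[k]; s=np.linalg.lstsq(np.c_[2*A[:,:2],np.ones(len(A))],(A[:,:2]**2).sum(1),rcond=None)[0]; print("rim centre",s[:2],np.sqrt(s[2]+s[0]**2+s[1]**2))
E
```

```text
scene 7853 [266.93790271 160.08410162] [0.46854366 0.13495334 0.15      ]
circle ((469.9127197265625, 131.01695251464844), 24.70477294921875)
top 1027 [205.38797468 203.33334956] [0.47694933 0.14275702 0.15      ]
top 1279 [209.26978108 206.44882721] [0.46653116 0.13039759 0.15      ]
top 998 [201.92224449 207.12014028] [0.46500816 0.15417135 0.15      ]
top 1000 [205.7621 210.5368] [0.45363732 0.14196592 0.15      ]
circle ((466.82421875, 129.3268280029297), 7.652694225311279)
ang 2.1464884818395116 [0.46566878 0.14154731 0.15      ]
scene (312, 165) [[0.60122397 0.16988683 0.16873198]]
scene (312, 170) [[0.60564889 0.1648288  0.15284944]]
scene (267, 157) [[0.45992675 0.15204288 0.14143782]]
scene (215, 246) [[ 0.46876715 -0.17090422  0.10275332]]
top (207, 207) [[0.46667163 0.14131282 0.11799762]]
top (298, 207) [[ 0.45887971 -0.16091083  0.10758268]]
top (194, 165) [[0.59872341 0.17386238 0.17718513]]
158
rim centre [0.4654578  0.14210108] 0.07101486480711117
```

```bash
python3 -c "
import cv2,numpy as np
a=cv2.imread('pics/hub_scene.png');b=cv2.imread('pics/hub_top.png');h=480;f=lambda i:cv2.resize(i,(390,h));cv2.imwrite('pics/hubs.png',np.hstack([f(a),f(b)]))"
```

```text
(no output)
```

View pics/hubs.png

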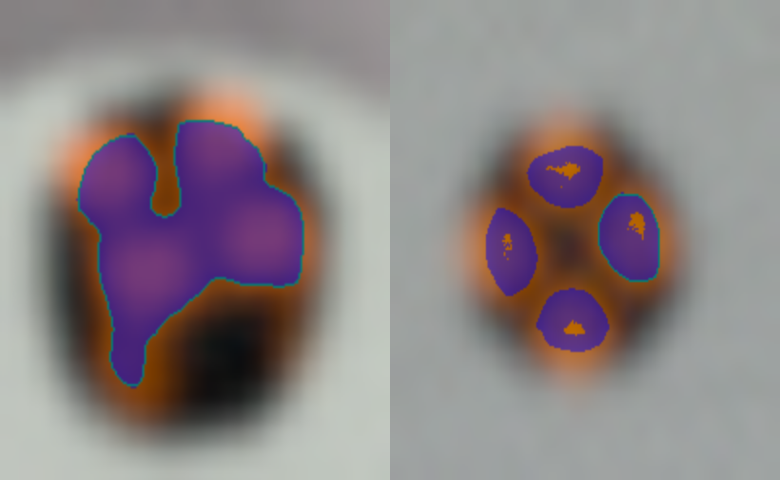

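The pads give a hub centre of (0.4655, 0.1421), which matches the rim-circle fit. The slots lie at about 47° and the reamer's flats at about 42° (mod 90°). From the knob position I get a juicer yaw of 13.8° and a latch angle of 1.05 rad. Next come the tool axes and the approach numbers.

```bash
cat >> h.py <<'E'
from scipy.spatial.transform import Rotation as Rn
def tool(): 
    s=ctrl.get_state(); return np.array(s["eef_pos"]),Rn.from_quat(s["tcp_rot"]),s
def to(target,yawy=None):
    """travel in tool axes to a world target; dr to make tool y point at yaw (deg, mod 180), tool x straight down"""
    p,R,s=tool(); t=R.inv().apply(np.array(target)-p); y=R.apply([0,1,0])
    cur=np.degrees(np.arctan2(y[1],y[0])); 
    if yawy is None: return t.round(4),None
    out=[]
    for k in(0,180):
        a=np.radians(yawy+k); Y=np.array([np.cos(a),np.sin(a),0]); X=np.array([0,0,-1.]); D=Rn.from_matrix(np.c_[X,Y,np.cross(X,Y)])
        out.append((R.inv()*D).as_rotvec())
    o=sorted(out,key=np.linalg.norm); return t.round(4),cur.round(2),o[0].round(4),o[1].round(4)
E
python3 - <<'E'
from h import *
p,R,s=tool(); print(R.as_matrix().round(3)); print(to((.66,.14,.22),13.8),s["qpos"].round(3))
E
```

```text
[[-0.     0.265 -0.964]
 [ 0.002 -0.964 -0.265]
 [-1.    -0.002 -0.   ]]
(array([-0.0109, -0.6348, -0.6734]), np.float64(-74.66), array([-1.5439e+00, -1.9000e-03,  1.4000e-03]), array([1.5977e+00, 1.4000e-03, 1.9000e-03])) [-1.453  0.287  1.578  0.     1.279 -0.15 ]
```

```bash
python3 - <<'E'
from h import *
print(to((.636,.163,.215),-16))
E
```

```text
(array([-0.0059, -0.6633, -0.6563]), np.float64(-74.66), array([-1.0238, -0.0014,  0.0018]), array([2.1178e+00, 2.1000e-03, 1.6000e-03]))
```

Call:
{"api": "play_rows", "payload": {"claw": [255, 255, 255, 255, 255, 255, 255, 255, 255, 255, 255, 255, 255, 255, 255, 255, 255, 255, 255, 255], "travel": [[-0.006, -0.663, -0.656], [-0.006, -0.663, -0.656], [-0.006, -0.663, -0.656], [-0.006, -0.663, -0.656], [-0.006, -0.663, -0.656], [-0.006, -0.663, -0.656], [-0.006, -0.663, -0.656], [-0.006, -0.663, -0.656], [-0.006, -0.663, -0.656], [-0.006, -0.663, -0.656], [-0.006, -0.663, -0.656], [-0.006, -0.663, -0.656], [-0.006, -0.663, -0.656], [-0.006, -0.663, -0.656], [-0.006, -0.663, -0.656], [-0.006, -0.663, -0.656], [-0.006, -0.663, -0.656], [-0.006, -0.663, -0.656], [-0.006, -0.663, -0.656], [-0.006, -0.663, -0.656]], "dr": [[-1.024, 0, 0], [-1.024, 0, 0], [-1.024, 0, 0], [-1.024, 0, 0], [-1.024, 0, 0], [-1.024, 0, 0], [-1.024, 0, 0], [-1.024, 0, 0], [-1.024, 0, 0], [-1.024, 0, 0], [-1.024, 0, 0], [-1.024, 0, 0], [-1.024, 0, 0], [-1.024, 0, 0], [-1.024, 0, 0], [-1.024, 0, 0], [-1.024, 0, 0], [-1.024, 0, 0], [-1.024, 0, 0], [-1.024, 0, 0]], "force": 40}}

```text
time: 2.1
eef_pos: [0.6364, 0.1664, 0.2139]
tcp_rot: [0.564, 0.428, -0.563, 0.426]
contact_force: [-0.3, -0.2, -0.3]
opening: -0.004
```

```bash
python3 - <<'E'
from h import *
p,R,s=tool(); print(p,s["time"],s["qpos"].round(2),s["opening"]); print(to((.636,.163,.160),-16))
E
```

```text
[0.6363752  0.16639784 0.213907  ] 2.1 [0.1  0.25 1.62 0.   1.28 0.37] -0.004232117602995582
(array([0.0539, 0.0007, 0.0035]), np.float64(-15.74), array([ 0.0046, -0.0026,  0.0019]), array([-3.137e+00, -3.100e-03, -4.100e-03]))
```

Call:
{"api": "play_rows", "payload": {"claw": [255, 255, 255, 255, 255], "travel": [[0.02, 0.001, 0.003], [0.04, 0.001, 0.003], [0.054, 0.001, 0.003], [0.054, 0.001, 0.003], [0.054, 0.001, 0.003]], "dr": [[0.005, 0, 0], [0.005, 0, 0], [0.005, 0, 0], [0.005, 0, 0], [0.005, 0, 0]]}}

```text
time: 2.6
eef_pos: [0.6363, 0.1629, 0.1599]
tcp_rot: [0.565, 0.426, -0.565, 0.424]
contact_force: [0.1, -0.0, -0.4]
opening: 0.002
```

```bash
python3 - <<'E'
from h import *
a=cam("scene");b=cam("top")
f=lambda i:cv2.resize(i,None,fx=4,fy=4,interpolation=cv2.INTER_CUBIC)
cv2.imwrite("pics/l1.png",np.hstack([f(a["img"][110:220,240:340]),f(b["img"][130:240,165:265])])[:,:,::-1])
p,R,s=tool();print(p,s["contact_force"])
E
```

```text
[0.63726121 0.16318842 0.16144568] [ 1.11628977  0.13343956 -0.56240471]
```

View pics/l1.png

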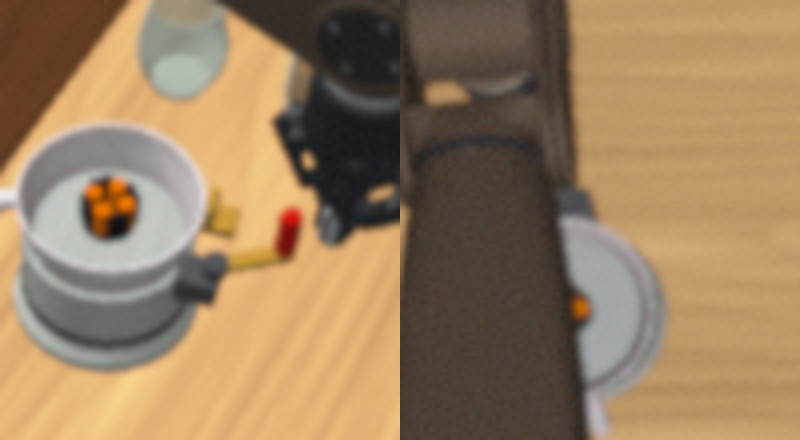

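The scene view shows the fingertip at about (330,225) in the crop, just outboard of the knob at (290,230). Next I'll work out the arc waypoints.

```bash
python3 - <<'E'
from h import *
p,R,s=tool(); H=np.array([.5596,.1364]); y=np.radians(13.8); M=np.array([[np.cos(y),-np.sin(y)],[np.sin(y),np.cos(y)]])
for t in range(60,-11,-5):
    a=np.radians(t); k=H+M@(.055*np.array([np.sin(a),np.cos(a)])); g=k+.0235*np.array([.961,-.276])
    print(t,k.round(4),to((*g,.160))[0])
E
```

```text
60 [0.5993 0.1745] [ 0.0014 -0.0161 -0.0004]
55 [0.5958 0.1778] [ 0.0014 -0.0204 -0.0026]
50 [0.5921 0.1808] [ 0.0015 -0.0248 -0.0044]
45 [0.5881 0.1834] [ 0.0015 -0.0294 -0.0059]
40 [0.5839 0.1857] [ 0.0015 -0.034  -0.0069]
35 [0.5795 0.1877] [ 0.0015 -0.0388 -0.0076]
30 [0.5749 0.1892] [ 0.0015 -0.0436 -0.0078]
25 [0.5703 0.1904] [ 0.0015 -0.0484 -0.0076]
20 [0.5655 0.1911] [ 0.0015 -0.0531 -0.007 ]
15 [0.5608 0.1914] [ 0.0014 -0.0578 -0.006 ]
10 [0.556  0.1913] [ 0.0014 -0.0624 -0.0045]
5 [0.5512 0.1908] [ 0.0014 -0.0668 -0.0027]
0 [0.5465 0.1898] [ 0.0014 -0.0711 -0.0005]
-5 [0.5419 0.1885] [ 0.0014 -0.0752  0.0021]
-10 [0.5374 0.1867] [ 0.0014 -0.079   0.005 ]
```

Call:
{"api": "play_rows", "payload": {"claw": [255, 255, 255, 255, 255, 255, 255, 255, 255, 255, 255, 255, 255, 255, 255, 255], "travel": [[0.001, -0.009, 0], [0.001, -0.016, -0.001], [0.001, -0.02, -0.003], [0.001, -0.025, -0.004], [0.001, -0.029, -0.006], [0.001, -0.034, -0.007], [0.001, -0.039, -0.008], [0.001, -0.044, -0.008], [0.001, -0.048, -0.008], [0.001, -0.053, -0.007], [0.001, -0.058, -0.006], [0.001, -0.062, -0.005], [0.001, -0.067, -0.003], [0.001, -0.07, -0.001], [0.001, -0.07, -0.001], [0.001, -0.07, -0.001]], "dr": [[0, 0, 0], [0, 0, 0], [0, 0, 0], [0, 0, 0], [0, 0, 0], [0, 0, 0], [0, 0, 0], [0, 0, 0], [0, 0, 0], [0, 0, 0], [0, 0, 0], [0, 0, 0], [0, 0, 0], [0, 0, 0], [0, 0, 0], [0, 0, 0]]}}

```text
time: 4.3
eef_pos: [0.5703, 0.1834, 0.1605]
tcp_rot: [0.566, 0.426, -0.564, 0.425]
contact_force: [0.0, -0.3, 0.2]
opening: 0.001
```

```bash
python3 - <<'E'
from h import *
a=cam("scene")
f=lambda i:cv2.resize(i,None,fx=6,fy=6,interpolation=cv2.INTER_CUBIC)
cv2.imwrite("pics/l2.png",f(a["img"][120:215,235:335])[:,:,::-1])
p,R,s=tool();print(p,s["contact_force"])
E
```

```text
[0.57041366 0.18342487 0.16053691] [-0.14448741  0.64752668 -0.22818408]
```

View pics/l2.png

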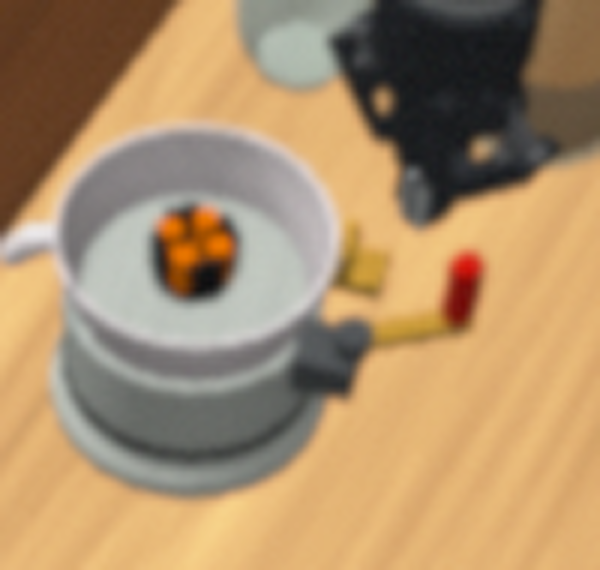

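```bash
python3 - <<'E'
from h import *
c=cam("scene"); p,R,s=tool()
print("tcp",proj(c,p),"knob top",proj(c,[.599,.174,.175]),"bottom",proj(c,[.599,.174,.133]),"hub",proj(c,[.4655,.1421,.15]), "closed",proj(c,[.5465,.1898,.175]))
t=dict(np.load("/tmp/top0.npz"));print(proj(t,[.599,.174,.175]),proj(t,[.4655,.1421,.15]))
# depth around fingertip
z=c["range_z"]; 
for px in((304,152),(303,154),(305,150),(306,148),(312,166)): print(px,depth_pts(c,[px]))
E
```

```text
tcp [[304.22314263 159.70770041]] knob top [[312.14735248 162.45121109]] bottom [[310.45039694 171.00714692]] hub [[267.15514051 158.11751303]] closed [[298.42603071 152.24558759]]
[[194.05389911 165.02058683]] [[205.65451547 206.86636345]]
(304, 152) [[0.57051188 0.16878585 0.21200838]]
(303, 154) [[0.56832305 0.16929008 0.20114655]]
(305, 150) [[0.5742827  0.1632126  0.22886181]]
(306, 148) [[0.57576742 0.16467093 0.23694035]]
(312, 166) [[0.60300174 0.16563476 0.16978946]]
```

```bash
python3 - <<'E'
from h import *
c=cam("scene"); p,R,s=tool(); print(p,R.as_matrix().round(3))
b=(270,90,350,190); im=c["img"][b[1]:b[3],b[0]:b[2]]; im=cv2.resize(im,None,fx=6,fy=6,interpolation=cv2.INTER_CUBIC)
z=c["range_z"][b[1]:b[3],b[0]:b[2]]
def dot(P,col):
    q=proj(c,P)[0]; cv2.circle(im,tuple(int(v) for v in ((q-b[:2])+.5)*6),3,col,-1)
dot(p,(0,255,0)); 
for d,col in(([-.05,0,0],(255,255,0)),([0,.0145,0],(0,255,255)),([0,-.0145,0],(255,0,255)),([-.019,0,0],(255,255,255))): dot(p+R.apply(d),col)
dot([.599,.174,.175],(0,0,255))
cv2.imwrite("pics/l3.png",im[:,:,::-1])
E
```

```text
[0.57046511 0.18343852 0.16050322] [[ 0.001  0.961 -0.276]
 [ 0.003 -0.276 -0.961]
 [-1.     0.    -0.004]]
```

View pics/l3.png

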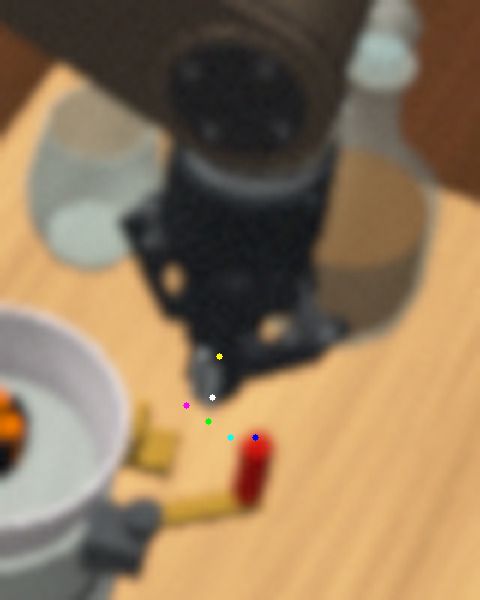

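The knob didn't move. The scene view shows the visible fingertip at about (304,156.5), near where the grasp point should project, so the fingers passed over the knob. I'll go back over it and push 18 mm lower. The latch arm's top is at about 0.133, so that still clears it.

Call:
{"api": "play_rows", "payload": {"claw": [255, 255, 255, 255, 255, 255, 255, 255, 255, 255], "travel": [[-0.02, 0, 0], [-0.02, 0.02, 0.001], [-0.02, 0.04, 0.001], [-0.02, 0.06, 0.001], [-0.02, 0.075, 0.001], [-0.01, 0.075, 0.001], [0, 0.075, 0.001], [0.01, 0.075, 0.001], [0.017, 0.075, 0.001], [0.017, 0.075, 0.001]], "dr": [[0, 0, 0], [0, 0, 0], [0, 0, 0], [0, 0, 0], [0, 0, 0], [0, 0, 0], [0, 0, 0], [0, 0, 0], [0, 0, 0], [0, 0, 0]]}}

```text
time: 5.45
eef_pos: [0.6405, 0.162, 0.1412]
tcp_rot: [-0.565, -0.427, 0.565, -0.424]
contact_force: [-0.3, -0.5, 0.1]
opening: -0.001
```

```bash
python3 - <<'E'
from h import *
a=cam("scene")
f=lambda i:cv2.resize(i,None,fx=6,fy=6,interpolation=cv2.INTER_CUBIC)
cv2.imwrite("pics/l4.png",f(a["img"][120:215,250:350])[:,:,::-1])
p,R,s=tool();print(p,s["contact_force"])
H=np.array([.5596,.1364]); y=np.radians(13.8); M=np.array([[np.cos(y),-np.sin(y)],[np.sin(y),np.cos(y)]])
for t in range(60,-11,-10):
    a=np.radians(t); k=H+M@(.055*np.array([np.sin(a),np.cos(a)])); g=k+.0235*np.array([.961,-.276])
    print(t,to((*g,.143))[0])
E
```

```text
[0.64131046 0.16199745 0.14237499] [ 0.38533183 -0.26154424  0.71200156]
60 [-0.0006 -0.0203 -0.0004]
50 [-0.0006 -0.029  -0.0045]
40 [-0.0005 -0.0383 -0.007 ]
30 [-0.0005 -0.0478 -0.0078]
20 [-0.0005 -0.0574 -0.007 ]
10 [-0.0005 -0.0666 -0.0046]
0 [-0.0005 -0.0753 -0.0006]
-10 [-0.0005 -0.0832  0.0049]
```

View pics/l4.png

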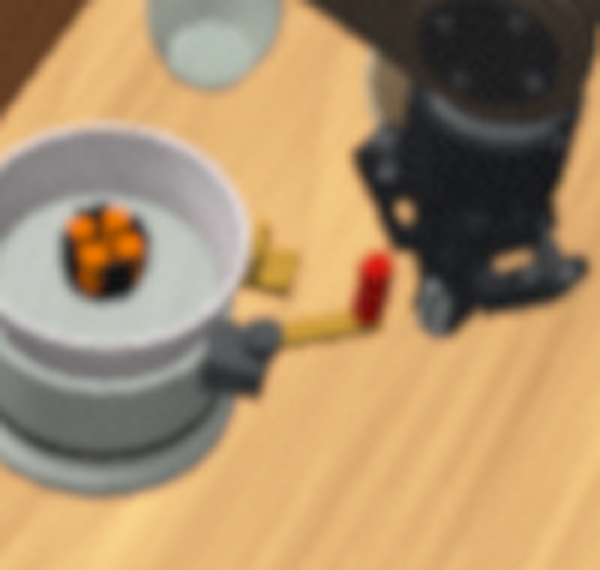

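Call:
{"api": "play_rows", "payload": {"claw": [255, 255, 255, 255, 255, 255, 255, 255, 255, 255], "travel": [[0, -0.01, 0], [0, -0.02, 0], [0, -0.025, -0.003], [0, -0.029, -0.005], [0, -0.034, -0.006], [0, -0.038, -0.007], [0, -0.043, -0.008], [0, -0.048, -0.008], [0, -0.053, -0.008], [0, -0.053, -0.008]], "dr": [[0, 0, 0], [0, 0, 0], [0, 0, 0], [0, 0, 0], [0, 0, 0], [0, 0, 0], [0, 0, 0], [0, 0, 0], [0, 0, 0], [0, 0, 0]]}}

```text
time: 6.5
eef_pos: [0.5915, 0.1844, 0.1422]
tcp_rot: [-0.565, -0.427, 0.565, -0.424]
contact_force: [0.3, 0.1, 0.8]
opening: 0.0
```

```bash
python3 - <<'E'
from h import *
a=cam("scene")
f=lambda i:cv2.resize(i,None,fx=6,fy=6,interpolation=cv2.INTER_CUBIC)
cv2.imwrite("pics/l5.png",f(a["img"][120:215,250:350])[:,:,::-1])
p,R,s=tool();print(p,s["contact_force"])
for g in((.5691,.1833),(.560,.1833),(.555,.182)): print(to((*g,.143))[0])
E
```

```text
[0.59164147 0.18419881 0.14209524] [ 0.60959927 -0.3778235  -0.09284981]
[-0.0009 -0.0214  0.0071]
[-0.0008 -0.0302  0.0096]
[-0.0008 -0.0346  0.0122]
```

View pics/l5.png

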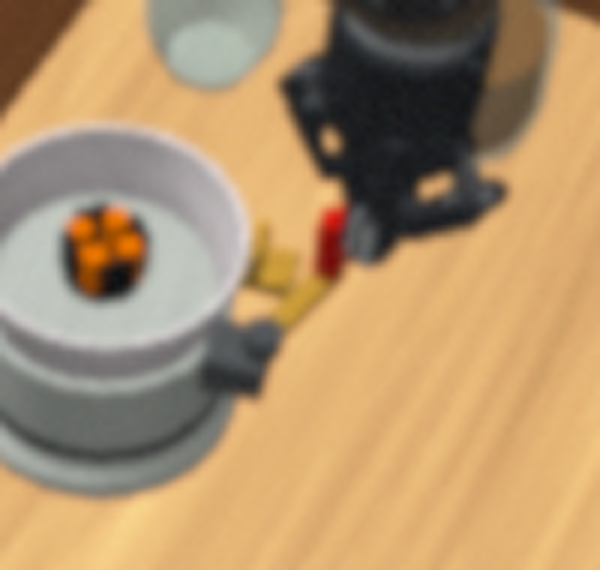

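Now the knob moves with the finger. I'll continue to the stop.

Call:
{"api": "play_rows", "payload": {"claw": [255, 255, 255, 255, 255, 255, 255], "travel": [[0, -0.005, 0.001], [0, -0.01, 0.002], [0, -0.015, 0.004], [0, -0.02, 0.006], [0, -0.024, 0.008], [0, -0.028, 0.009], [0, -0.028, 0.009]], "dr": [[0, 0, 0], [0, 0, 0], [0, 0, 0], [0, 0, 0], [0, 0, 0], [0, 0, 0], [0, 0, 0]]}}

```text
time: 7.25
eef_pos: [0.5654, 0.1824, 0.1435]
tcp_rot: [0.567, 0.424, -0.562, 0.427]
contact_force: [8.6, -2.0, -2.3]
opening: 0.005
```

```bash
python3 - <<'E'
from h import *
a=cam("scene")
f=lambda i:cv2.resize(i,None,fx=6,fy=6,interpolation=cv2.INTER_CUBIC)
cv2.imwrite("pics/l6.png",f(a["img"][120:215,250:350])[:,:,::-1])
p,R,s=tool();print(p,s["contact_force"])
for g in((.5691,.1833),(.560,.1833),(.555,.182)): print(to((*g,.143))[0])
E
```

```text
[0.56539071 0.18242676 0.1434287 ] [ 8.16927265 -1.04092846 -1.83311849]
[ 0.0005  0.0033 -0.0019]
[ 0.0004 -0.0054  0.0006]
[ 0.0004 -0.0099  0.0033]
```

View pics/l6.png

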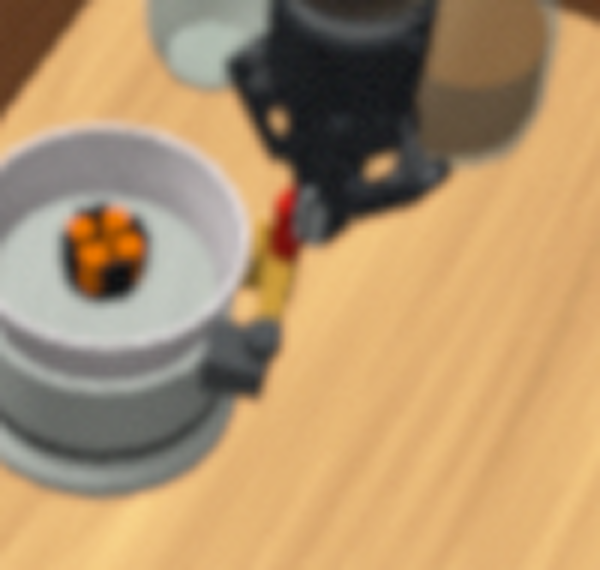

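Call:
{"api": "play_rows", "payload": {"claw": [255, 255, 255, 255, 255, 255, 255], "travel": [[0, -0.004, 0.001], [0, -0.004, 0.001], [0, -0.004, 0.001], [0, 0.02, 0], [0, 0.04, 0], [-0.05, 0.06, 0], [-0.08, 0.06, 0]], "dr": [[0, 0, 0], [0, 0, 0], [0, 0, 0], [0, 0, 0], [0, 0, 0], [0, 0, 0], [0, 0, 0]]}}

```text
time: 8.0
eef_pos: [0.6231, 0.1646, 0.2243]
tcp_rot: [0.567, 0.424, -0.563, 0.426]
contact_force: [0.5, -1.1, 0.6]
opening: 0.001
```

```bash
python3 - <<'E'
from meas import *
a=cam("scene")
b=(250,120,350,215); im,f=up(a,b)
m=red(im); p=f(pix(m)); print(len(p),p.mean(0),"expect",proj(a,[[.599,.174,.157]]),proj(a,[[.5465,.1898,.157],[.5508,.1907,.157]]))
cv2.imwrite("pics/l7.png",im[:,:,::-1])
p,R,s=tool();print(p,s["contact_force"],s["time"])
print(to((.46,-.167,.215),-48))
E
```

```text
1245 [297.71278447 156.62242303] expect [[311.40762903 166.18118036]] [[297.87418172 156.03576336]
 [299.27154963 156.36460024]]
[0.62600631 0.16536617 0.23254486] [ 1.09733238 -0.5358676   5.57314679] 8.05
(array([ 0.014 , -0.0679,  0.3654]), np.float64(-16.06), array([ 0.5575, -0.0111, -0.0137]), array([-2.584 ,  0.0181, -0.0147]))
```

View pics/l7.png

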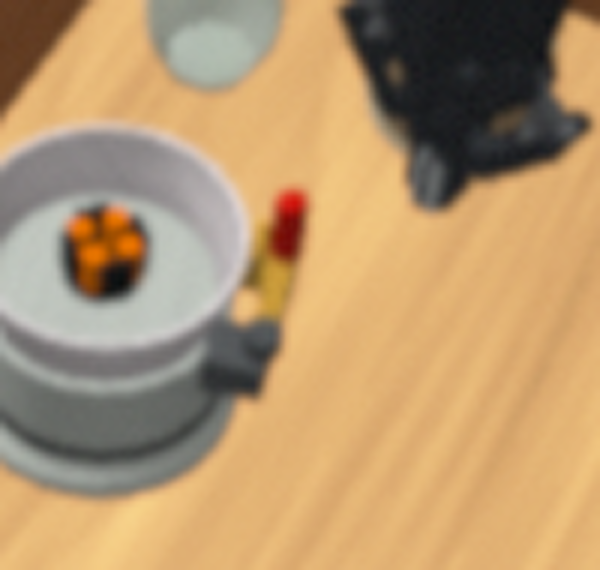

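Red centroid (297.7,156.6) matches the closed prediction once I allow for the bias seen in the open view, so the latch is closed. Next is the reamer.

Call:
{"api": "play_rows", "payload": {"claw": [255, 200, 100, 0, 0, 0, 0, 0, 0, 0, 0, 0, 0, 0], "travel": [[0.014, -0.068, 0.365], [0.014, -0.068, 0.365], [0.014, -0.068, 0.365], [0.014, -0.068, 0.365], [0.014, -0.068, 0.365], [0.014, -0.068, 0.365], [0.014, -0.068, 0.365], [0.014, -0.068, 0.365], [0.014, -0.068, 0.365], [0.014, -0.068, 0.365], [0.014, -0.068, 0.365], [0.014, -0.068, 0.365], [0.014, -0.068, 0.365], [0.014, -0.068, 0.365]], "dr": [[0.557, -0.011, -0.014], [0.557, -0.011, -0.014], [0.557, -0.011, -0.014], [0.557, -0.011, -0.014], [0.557, -0.011, -0.014], [0.557, -0.011, -0.014], [0.557, -0.011, -0.014], [0.557, -0.011, -0.014], [0.557, -0.011, -0.014], [0.557, -0.011, -0.014], [0.557, -0.011, -0.014], [0.557, -0.011, -0.014], [0.557, -0.011, -0.014], [0.557, -0.011, -0.014]]}}

```text
time: 9.45
eef_pos: [0.4602, -0.1659, 0.2149]
tcp_rot: [-0.66, -0.254, 0.66, -0.254]
contact_force: [0.1, -0.4, 0.0]
opening: 1.0
```

```bash
python3 - <<'E'
from meas import *
p,R,s=tool();print(p,s["contact_force"],s["time"],s["qpos"].round(2))
print(to((.461,-.1675,.115),-48),to((.461,-.1675,.055),-48)[0])
t=cam("top"); 
im,f=up(t,(175,155,245,245)); q=pix(red(im)); print("knob top cam", f(q).mean(0) if len(q) else None, proj(t,[.5465,.1898,.165]))
a=cam("scene"); g=lambda i:cv2.resize(i,None,fx=5,fy=5,interpolation=cv2.INTER_CUBIC)
def dotp(im,c,b,P,col):
    x=(proj(c,P)[0]-b+.5)*5; cv2.circle(im,tuple(int(v) for v in x),3,col,-1)
i1=g(a["img"][190:290,170:250]); i2=g(t["img"][170:270,260:340])
for P,col in((p,(0,255,0)),(p-[0,0,-.019],(255,255,255)),([.461,-.1675,.107],(255,0,255))):
    dotp(i1,a,(170,190),P,col); dotp(i2,t,(260,170),P,col)
cv2.imwrite("pics/r1.png",np.hstack([i1,i2])[:,:,::-1])
E
```

```text
[ 0.46022712 -0.16590262  0.21492403] [ 0.1163865  -0.42679504  0.00250761] 9.45 [-0.55 -0.14  2.01  0.    1.27  0.28]
(array([0.0999, 0.0018, 0.0005]), np.float64(-47.9), array([0.0018, 0.0001, 0.0005]), array([-3.1398e+00, -8.0000e-04,  1.0000e-04])) [0.1599 0.0018 0.0005]
knob top cam [189.65099909 181.99568574] [[189.82457111 181.82583969]]
```

View pics/r1.png

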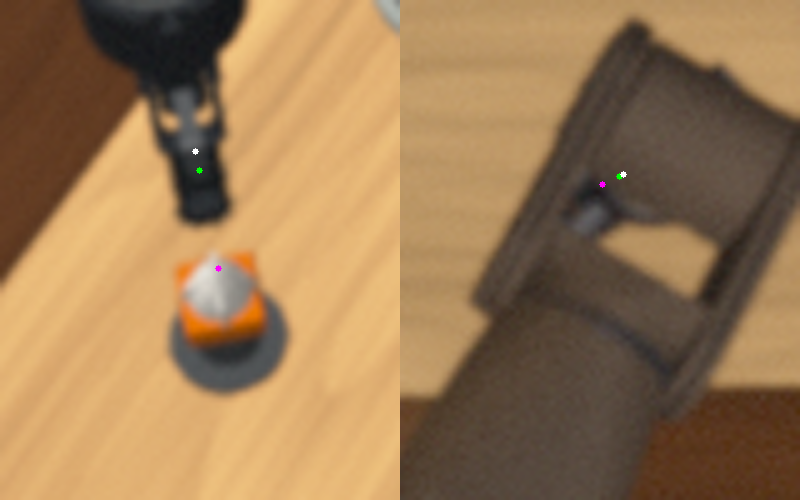

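Top camera also puts the knob at (189.65,182.0) against (189.8,181.8) predicted for closed. Now I'll descend around the reamer.

Call:
{"api": "play_rows", "payload": {"claw": [0, 0, 0, 0, 0, 0, 0, 0], "travel": [[0.03, 0.001, 0.001], [0.06, 0.002, 0.001], [0.09, 0.002, 0.001], [0.11, 0.002, 0.001], [0.13, 0.002, 0.001], [0.15, 0.002, 0.001], [0.155, 0.002, 0.001], [0.155, 0.002, 0.001]], "dr": [[0.002, 0, 0], [0.002, 0, 0], [0.002, 0, 0], [0.002, 0, 0], [0.002, 0, 0], [0.002, 0, 0], [0.002, 0, 0], [0.002, 0, 0]]}}

```text
time: 10.35
eef_pos: [0.4602, -0.1679, 0.0593]
tcp_rot: [-0.66, -0.254, 0.661, -0.252]
contact_force: [-0.0, -0.3, 0.7]
opening: 1.003
```

```bash
cat > look.py <<'E'
from meas import *
import sys
def look(name,bs,bt,pts=(),k=6):
    out=[]
    for n,b in(("scene",bs),("top",bt)):
        if b is None: continue
        c=cam(n); im,f=up(c,b,k)
        for P,col in pts:
            x=(proj(c,P)[0]-b[:2]+.5)*k; cv2.circle(im,tuple(int(v) for v in x),2,col,-1)
        out.append(im); np.savez(f"/tmp/{n}_{name}.npz",**c)
    h=max(i.shape[0] for i in out); out=[cv2.copyMakeBorder(i,0,h-i.shape[0],0,0,0) for i in out]
    cv2.imwrite(f"pics/{name}.png",np.hstack(out)[:,:,::-1])
E
python3 - <<'E'
from look import *
p,R,s=tool();print(p,s["contact_force"],s["time"])
look("r2",(180,210,250,290),None,[(p,(0,255,0)),(p+[0,0,.019],(255,255,255))],7)
E
```

```text
[ 0.46018101 -0.16791522  0.05926807] [-0.02990475 -0.25152224  0.66108074] 10.35
```

View pics/r2.png

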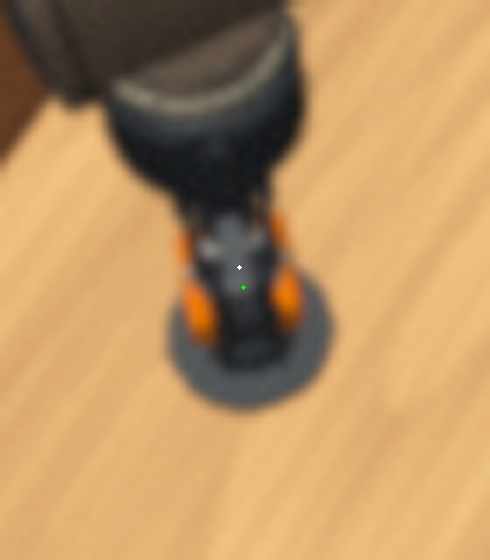

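```bash
python3 - <<'E'
from h import *
c=dict(np.load("/tmp/scene_r2.npz")); p,R,s=tool()
print(R.apply([0,1,0]))
for d in(.043,.057):
  for z in(.03,.04,.05,.06,.07): print(d,z,proj(c,p+R.apply([0,d,0])+[0,0,z-p[2]]))
E
```

```text
[ 6.68677194e-01 -7.43552767e-01 -3.04614533e-04]
0.043 0.03 [[217.85433788 268.38437149]]
0.043 0.04 [[217.57491785 267.01200942]]
0.043 0.05 [[217.29125892 265.6187622 ]]
0.043 0.06 [[217.00326414 264.20415058]]
0.043 0.07 [[216.71083356 262.76768056]]
0.057 0.03 [[218.69666743 272.84007825]]
0.057 0.04 [[218.42170648 271.4922466 ]]
0.057 0.05 [[218.1425446  270.12375873]]
0.057 0.06 [[217.859085   268.73413723]]
0.057 0.07 [[217.57122789 267.32288988]]
```

Call:
{"api": "play_rows", "payload": {"claw": [0, 0, 0, 60, 100, 140, 160, 180, 200, 220, 220, 220], "travel": [[0.01, 0, 0], [0.016, 0, 0], [0.016, 0, 0], [0.016, 0, 0], [0.016, 0, 0], [0.016, 0, 0], [0.016, 0, 0], [0.016, 0, 0], [0.016, 0, 0], [0.016, 0, 0], [0.016, 0, 0], [0.016, 0, 0]], "dr": [[0, 0, 0], [0, 0, 0], [0, 0, 0], [0, 0, 0], [0, 0, 0], [0, 0, 0], [0, 0, 0], [0, 0, 0], [0, 0, 0], [0, 0, 0], [0, 0, 0], [0, 0, 0]], "force": 60}}

```text
time: 11.6
eef_pos: [0.4616, -0.1688, 0.045]
tcp_rot: [0.661, 0.253, -0.66, 0.254]
contact_force: [0.9, 0.2, 6.0]
opening: 0.521
```

```bash

python3 - <<'E'
from look import *
p,R,s=tool();print(p,s["contact_force"],s["wrist_torque"],s["time"],s["opening"])
look("r3",(180,210,250,290),None,[(p,(0,255,0)),(p+[0,0,.019],(255,255,255))],7)
E
```

```text
[ 0.46159769 -0.16880678  0.04504241] [0.94506635 0.21856943 5.95096335] [ 0.01274264  0.00244901 -0.00822066] 11.6 0.520906872595017
```

View pics/r3.png

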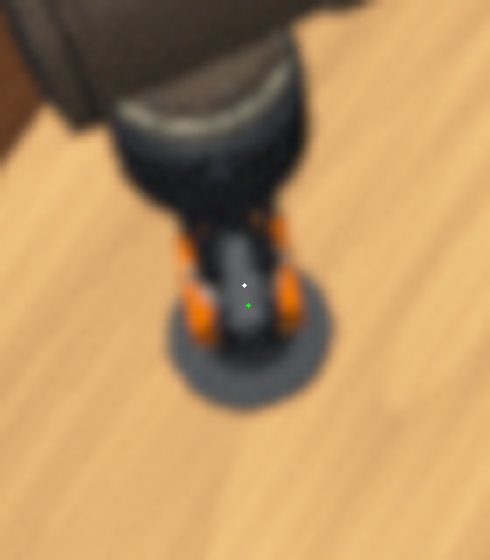

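Call:
{"api": "play_rows", "payload": {"claw": [220, 220, 220, 220, 220, 220, 220, 220, 220, 220], "travel": [[-0.01, 0, 0], [-0.02, 0, 0], [-0.04, 0, 0], [-0.06, 0, 0], [-0.09, 0, 0], [-0.12, 0, 0], [-0.15, 0, 0], [-0.18, 0, 0], [-0.18, 0, 0], [-0.18, 0, 0]], "dr": [[0, 0, 0], [0, 0, 0], [0, 0, 0], [0, 0, 0], [0, 0, 0], [0, 0, 0], [0, 0, 0], [0, 0, 0], [0, 0, 0], [0, 0, 0]]}}

```text
time: 12.65
eef_pos: [0.4612, -0.1685, 0.2251]
tcp_rot: [0.661, 0.253, -0.66, 0.254]
contact_force: [-0.3, -0.2, -2.6]
opening: 0.523
```

```bash

python3 - <<'E'
from look import *
p,R,s=tool();print(p,s["contact_force"],s["wrist_torque"],s["time"],s["opening"])
look("r4",(170,180,250,280),(260,170,330,240),[(p,(0,255,0)),(p+[0,0,.019],(255,255,255))],5)
E
```

```text
[ 0.46116305 -0.16852991  0.22513749] [-0.28635106 -0.15380552 -2.59204155] [-0.0211096  -0.02134267 -0.03060766] 12.65 0.5234858429441933
```

View pics/r4.png

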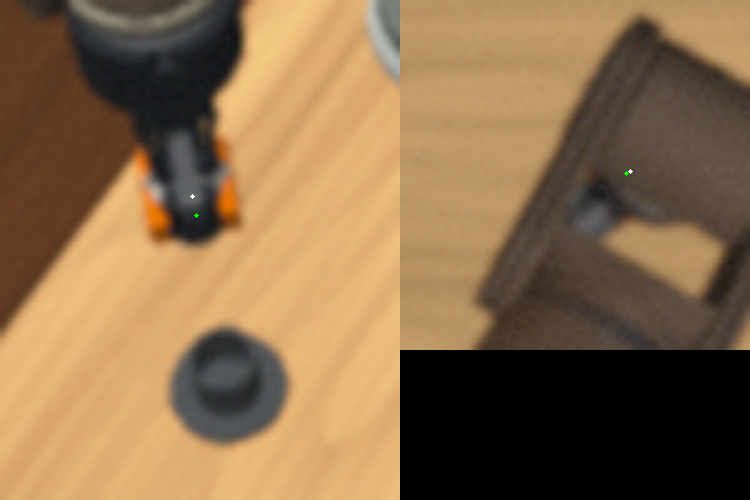

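Reamer is lifted: the scene view shows its orange skirt between the fingers and the stand empty. Before placing it I'll refine the hub centre and yaw from the scene view, and measure the reamer's lateral offset in the hand.

```bash

python3 - <<'E'
from meas import *
from scipy.ndimage import maximum_filter
for n,b in(("scene",(256,148,280,174)),("top",(195,195,219,219))):
    c=dict(np.load(f"/tmp/{n}0.npz")); im,f=up(c,b,10)
    g=im[...,0].astype(float)-im[...,2]; g=cv2.GaussianBlur(g,(0,0),5)
    mx=(maximum_filter(g,31)==g)&(g>90); q=pix(mx); q=q[np.argsort(-g[q[:,1],q[:,0]])][:4]
    P=onplane(c,f(q),.150); print(n,f(q).round(2).tolist(),"\n",P.round(4)[:,:2].tolist(),"ctr",P.mean(0).round(4)); d=P[:,:2]-P[:,:2].mean(0)
    print(np.degrees(np.arctan2(d[:,1],d[:,0])).round(1), np.hypot(*d.T).round(4))
E
```

```text
scene [[271.05, 160.35], [265.15, 161.95], [263.25, 157.55], [268.75, 156.25]] 
 [[0.4801, 0.1401], [0.4672, 0.1259], [0.4539, 0.1383], [0.4663, 0.151]] ctr [0.4669 0.1388 0.15  ]
[   5.7  -88.6 -177.5   92.5] [0.0132 0.0129 0.013  0.0122]
top [[209.55, 206.45], [205.75, 210.75], [205.25, 203.15], [201.65, 207.05]] 
 [[0.4665, 0.1295], [0.453, 0.142], [0.4776, 0.1432], [0.4653, 0.155]] ctr [0.4656 0.1424 0.15  ]
[ -85.9 -178.1    3.6   91.4] [0.013  0.0126 0.012  0.0126]
```

```bash

python3 - <<'E'
from meas import *
for n,f0,b in(("scene","/tmp/scene_r4.npz",(198,240,232,272)),("top","/tmp/top0.npz",(283,192,313,222))):
    c=dict(np.load(f0)); im,f=up(c,b,10); h=hsv(im)
    m=((h[...,1]<110)&(h[...,2]<130)).astype(np.uint8)
    if n=="top": m|=orange(im).astype(np.uint8); m|=((h[...,1]<60)).astype(np.uint8)
    cs=max(cv2.findContours(m,0,2)[0],key=cv2.contourArea)
    P=onplane(c,f(cv2.convexHull(cs).reshape(-1,2)),.022)[:,:2]
    s=np.linalg.lstsq(np.c_[2*P,np.ones(len(P))],(P**2).sum(1),rcond=None)[0]; r=np.sqrt(s[2]+s[0]**2+s[1]**2)
    print(n,s[:2],r,cv2.fitEllipse((P*1000).astype(np.float32)))
    v=im.copy(); cv2.drawContours(v,[cs],-1,(0,255,0),1); cv2.imwrite(f"pics/st_{n}.png",v[:,:,::-1])
c=dict(np.load("/tmp/scene_r4.npz")); im,f=up(c,(190,200,222,232),10); m=orange(im); q=pix(m); print(f(q).min(0),f(q).max(0))
E
python3 -c "
import cv2,numpy as np
a=cv2.imread('pics/st_scene.png');b=cv2.imread('pics/st_top.png');f=lambda i:cv2.resize(i,(390,390));cv2.imwrite('pics/st.png',np.hstack([f(a),f(b)]))"
```

```text
scene [ 0.46047888 -0.16980281] 0.034817379188510626 ((460.6279602050781, -169.87205505371094), (66.56914520263672, 72.72227478027344), 40.33177185058594)
top [ 0.46288635 -0.17525349] 0.017317074985585656 ((462.89385986328125, -175.29092407226562), (33.837703704833984, 36.0771598815918), 76.3833236694336)
[196.45 207.75] [216.95 227.35]
```

View pics/st.png

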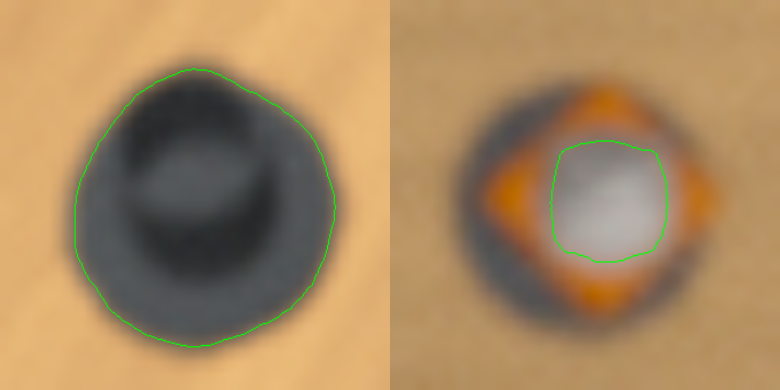

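```bash

python3 - <<'E'
from h import *
print(to((.4665,.1407,.225),-42.1))
E
```

```text
(array([-0.0016, -0.2253, -0.2111]), np.float64(-48.04), array([-0.1036,  0.0005,  0.0024]), array([ 3.038e+00,  3.700e-03, -8.000e-04]))
```

Call:
{"api": "play_rows", "payload": {"claw": [220, 220, 220, 220, 220, 220, 220, 220, 220, 220, 220, 220, 220, 220], "travel": [[-0.002, -0.02, -0.018], [-0.002, -0.045, -0.042], [-0.002, -0.07, -0.066], [-0.002, -0.095, -0.089], [-0.002, -0.12, -0.112], [-0.002, -0.145, -0.136], [-0.002, -0.17, -0.159], [-0.002, -0.195, -0.183], [-0.002, -0.215, -0.202], [-0.002, -0.225, -0.211], [-0.002, -0.225, -0.211], [-0.002, -0.225, -0.211], [-0.002, -0.225, -0.211], [-0.002, -0.225, -0.211]], "dr": [[-0.01, 0, 0], [-0.02, 0, 0], [-0.03, 0, 0], [-0.04, 0, 0], [-0.06, 0, 0], [-0.08, 0, 0], [-0.104, 0, 0.002], [-0.104, 0, 0.002], [-0.104, 0, 0.002], [-0.104, 0, 0.002], [-0.104, 0, 0.002], [-0.104, 0, 0.002], [-0.104, 0, 0.002], [-0.104, 0, 0.002]]}}

```text
time: 14.15
eef_pos: [0.4668, 0.1393, 0.2253]
tcp_rot: [-0.646, -0.287, 0.647, -0.287]
contact_force: [0.9, -0.1, -1.6]
opening: 0.522
```

```bash

python3 - <<'E'
from look import *
p,R,s=tool();print(p,s["contact_force"],s["time"],s["opening"],to((.4665,.1407,.19),-42.1))
h=np.array([.4665,.1407,.15])
look("i1",(225,95,325,205),(170,150,245,240),[(p+[0,0,.018],(0,255,0)),(h,(0,0,255))],5)
E
```

```text
[0.46680769 0.13932842 0.22525826] [ 0.85548841 -0.1380575  -1.56464252] 14.15 0.5222276969947217 (array([ 0.0353, -0.0011, -0.0008]), np.float64(-42.18), array([-0.0014,  0.0008,  0.0004]), array([ 3.1402e+00,  6.0000e-04, -1.3000e-03]))
```

View pics/i1.png

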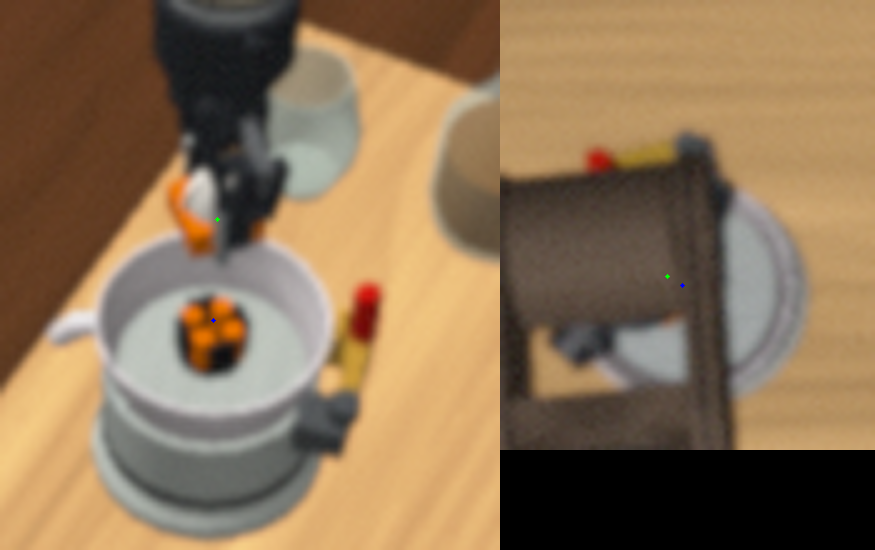

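The scene view shows the reamer above the bowl: orange skirt at (172..262, 175..250) in the crop, hub at (212,320), and the latch still closed. I'll compare the skirt's corners with where they should project.

```bash

python3 - <<'E'
from meas import *
p,R,s=tool(); c=dict(np.load("/tmp/scene_i1.npz"))
b=(252,122,284,150); im,f=up(c,b,20); h=hsv(im)
m=orange(im); q=f(pix(m)); print("orange ext",q.min(0),q.max(0))
r=.023
for nm,yy,zz in(("-x",-r,r),("-y",r,r),("+x",r,-r),("+y",-r,-r)):
    # all combos
    P=p+R.apply([0,yy,zz]); 
    print((P-p)[:2].round(3),"top",proj(c,P+[0,0,.038]).round(1),"bot",proj(c,P+[0,0,.018]).round(1))
def dot(P,col):
    x=(proj(c,P)[0]-b[:2]+.5)*20; cv2.circle(im,tuple(int(v) for v in x),4,col,-1)
for yy in(-r,r):
    for zz in(-r,r):
        dot(p+R.apply([0,yy,zz])+[0,0,.038],(255,0,255)); dot(p+R.apply([0,yy,zz])+[0,0,.018],(0,255,0))
dot(p+[0,0,.062],(255,255,0))
cv2.imwrite("pics/i1b.png",im[:,:,::-1])
E
```

```text
orange ext [258.375 130.875] [276.625 144.775]
[-0.032 -0.002] top [[257.9 129.8]] bot [[257.8 134.6]]
[ 0.002 -0.032] top [[263.3 141.3]] bot [[263.1 146.1]]
[0.032 0.002] top [[278.7 137.3]] bot [[278.4 142.1]]
[-0.002  0.032] top [[273. 126.]] bot [[272.8 130.8]]
```

View pics/i1b.png

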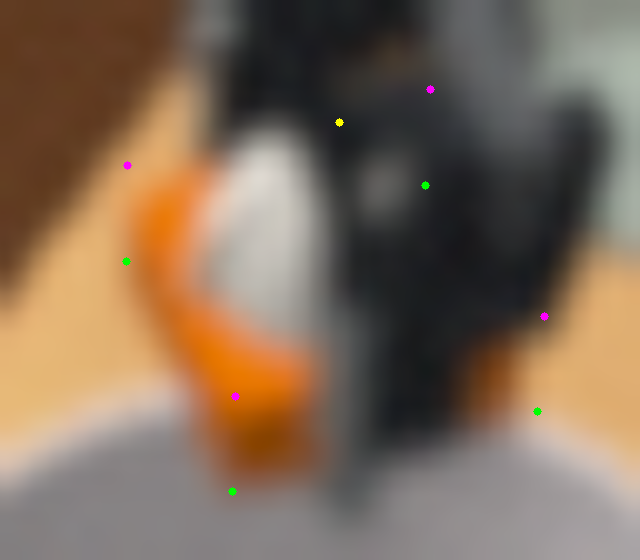

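```bash
python3 - <<'E'
from h import *
print(to((.4673,.1396,.164),-42.1))
E
```

```text
(array([ 0.0614,  0.0004, -0.0003]), np.float64(-42.16), array([-0.0011,  0.0005,  0.0003]), array([ 3.1405e+00,  4.0000e-04, -8.0000e-04]))
```

Call:
{"api": "play_rows", "payload": {"claw": [220, 220, 220, 220, 220, 220, 220], "travel": [[0.015, 0, 0], [0.03, 0, 0], [0.045, 0, 0], [0.055, 0, 0], [0.061, 0, 0], [0.061, 0, 0], [0.061, 0, 0]], "dr": [[-0.001, 0, 0], [-0.001, 0, 0], [-0.001, 0, 0], [-0.001, 0, 0], [-0.001, 0, 0], [-0.001, 0, 0], [-0.001, 0, 0]]}}

```text
time: 14.95
eef_pos: [0.4671, 0.1397, 0.1647]
tcp_rot: [-0.646, -0.287, 0.646, -0.287]
contact_force: [-0.7, -0.8, 0.1]
opening: 0.522
```

```bash

cat > chk.py <<'E'
from look import *
import sys
nm=sys.argv[1]
p,R,s=tool();print(p,s["contact_force"],s["wrist_torque"],s["time"],s["opening"])
r=.023
pts=[(p+R.apply([0,a,b])+[0,0,z],col) for a in(-r,r) for b in(-r,r) for z,col in((.038,(255,0,255)),(.018,(0,255,0)))]
look(nm,(248,130,288,178),None,pts,12)
E
python3 chk.py i2
```

```text
[0.46710493 0.13966821 0.16467546] [-0.68978171 -0.82980192  0.10816626] [ 0.01764671 -0.01783626 -0.00469245] 14.95 0.521970630834467
```

View pics/i2.png

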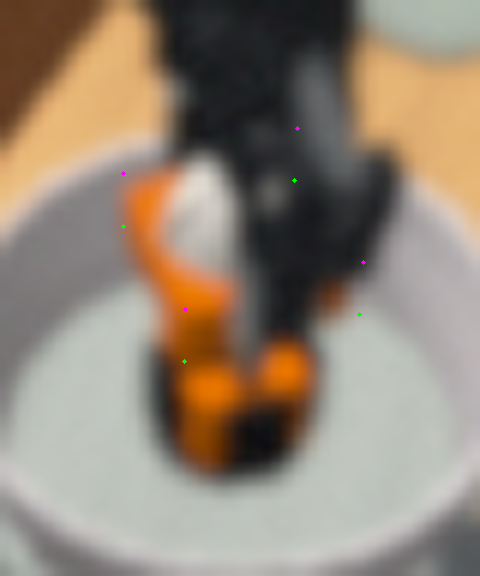

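The skirt sits over the hub and the corner predictions fit. I'll lower in small steps and watch the force.

Call:
{"api": "play_rows", "payload": {"claw": [220, 220, 220, 220, 220, 220, 220], "travel": [[0.003, 0, 0], [0.006, 0, 0], [0.009, 0, 0], [0.011, 0, 0], [0.013, 0, 0], [0.015, 0, 0], [0.015, 0, 0]], "dr": [[0, 0, 0], [0, 0, 0], [0, 0, 0], [0, 0, 0], [0, 0, 0], [0, 0, 0], [0, 0, 0]]}}

```text
time: 15.7
eef_pos: [0.4676, 0.1398, 0.1507]
tcp_rot: [0.647, 0.287, -0.646, 0.287]
contact_force: [-2.8, 0.0, 4.6]
opening: 0.521
```

```bash
python3 chk.py i3
```

```text
[0.46760263 0.13976781 0.15065718] [-2.80490203  0.01883221  4.57930207] [-0.01253215  0.34683641 -0.06084102] 15.7 0.5206411991650884
```

View pics/i3.png

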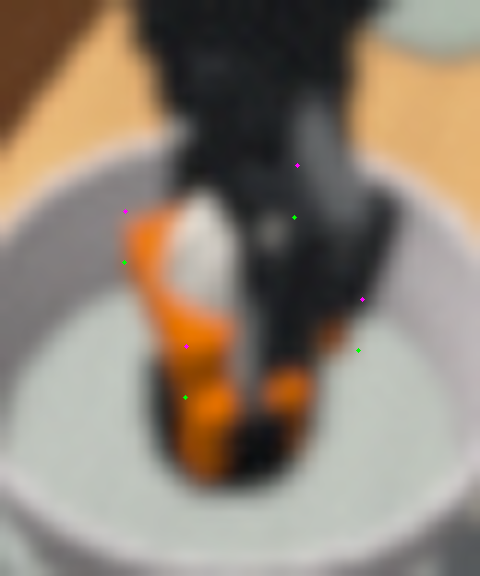

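Contact came with about 6 N vertical and 2.8 N towards -x, so the stem is riding on the +x side. I'll back off slightly, shift about -1.5 mm along tool y, and lower again.

Call:
{"api": "play_rows", "payload": {"claw": [220, 220, 220, 220, 220, 220, 220, 220, 220], "travel": [[-0.005, 0, 0], [-0.006, -0.0015, 0.0004], [-0.006, -0.0015, 0.0004], [-0.003, -0.0015, 0.0004], [0, -0.0015, 0.0004], [0.001, -0.0015, 0.0004], [0.003, -0.0015, 0.0004], [0.004, -0.0015, 0.0004], [0.004, -0.0015, 0.0004]], "dr": [[0, 0, 0], [0, 0, 0], [0, 0, 0], [0, 0, 0], [0, 0, 0], [0, 0, 0], [0, 0, 0], [0, 0, 0], [0, 0, 0]]}}

```text
time: 16.65
eef_pos: [0.466, 0.1407, 0.1464]
tcp_rot: [0.647, 0.287, -0.646, 0.287]
contact_force: [0.3, 0.8, -2.5]
opening: 0.522
```

```bash
python3 chk.py i4
```

```text
[0.46604377 0.14068027 0.1464014 ] [ 0.32092641  0.81605922 -2.5174751 ] [0.42345449 0.01213867 0.05199019] 16.65 0.5223065064054789
```

View pics/i4.png

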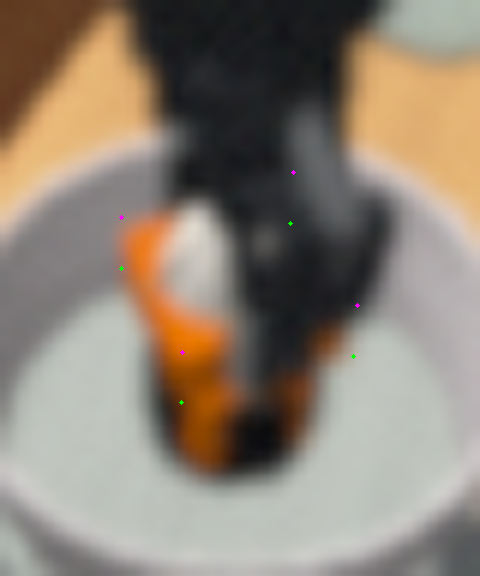

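Vertical contact has gone with the stem about 10 mm below the hub's face, so the splines look meshed. I'll slide on down.

Call:
{"api": "play_rows", "payload": {"claw": [220, 220, 220, 220, 220, 220], "travel": [[0.003, 0, 0], [0.006, 0, 0], [0.009, 0, 0], [0.011, 0, 0], [0.011, 0, 0], [0.011, 0, 0]], "dr": [[0, 0, 0], [0, 0, 0], [0, 0, 0], [0, 0, 0], [0, 0, 0], [0, 0, 0]]}}

```text
time: 17.3
eef_pos: [0.466, 0.1407, 0.135]
tcp_rot: [0.647, 0.287, -0.646, 0.287]
contact_force: [1.7, 2.3, -3.3]
opening: 0.52
```

```bash
python3 chk.py i5
```

```text
[0.4660304  0.14072272 0.13497301] [ 1.65465996  2.34711866 -3.29184126] [ 0.46404842 -0.18448623  0.07684901] 17.3 0.5196165032801418
```

View pics/i5.png

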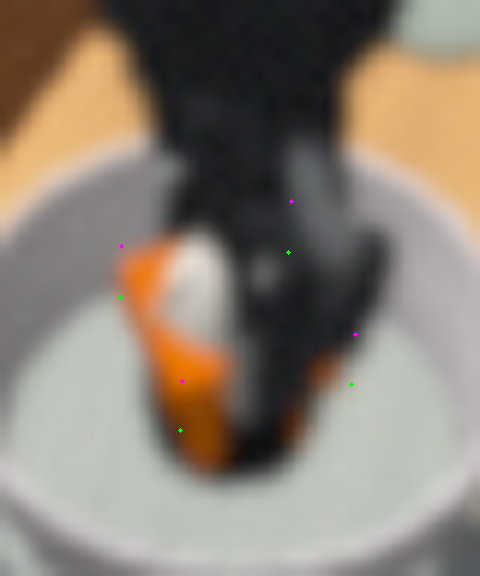

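Call:
{"api": "play_rows", "payload": {"claw": [220, 220, 220, 220, 220], "travel": [[0.002, 0, -0.0007], [0.003, 0, -0.0007], [0.005, 0, -0.0007], [0.006, 0, -0.0007], [0.006, 0, -0.0007]], "dr": [[0, 0, 0], [0, 0, 0], [0, 0, 0], [0, 0, 0], [0, 0, 0]]}}

```text
time: 17.85
eef_pos: [0.4663, 0.141, 0.1292]
tcp_rot: [0.646, 0.287, -0.646, 0.287]
contact_force: [-2.9, -0.4, 3.3]
opening: 0.522
```

```bash
python3 chk.py i6
```

```text
[0.46628397 0.14097019 0.12921372] [-2.88053306 -0.38678193  3.26028486] [-0.10675114  0.64349101  0.02765744] 17.85 0.5216681389792284
```

View pics/i6.png

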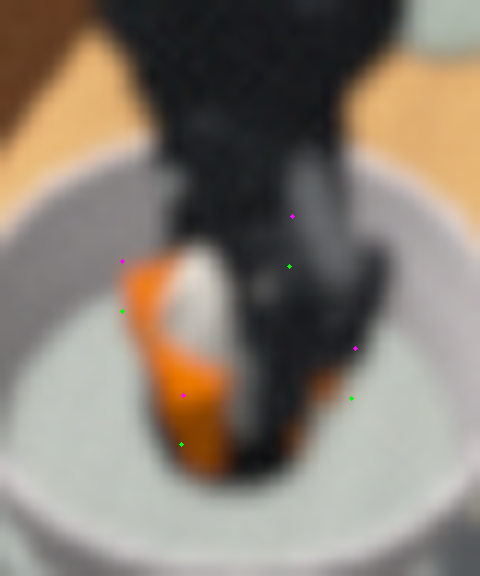

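Call:
{"api": "play_rows", "payload": {"claw": [220, 220, 220, 220, 220], "travel": [[0.001, -0.0004, 0.0003], [0.002, -0.0004, 0.0003], [0.003, -0.0004, 0.0003], [0.003, -0.0004, 0.0003], [0.003, -0.0004, 0.0003]], "dr": [[0, 0, 0], [0, 0, 0], [0, 0, 0], [0, 0, 0], [0, 0, 0]]}}

```text
time: 18.4
eef_pos: [0.4663, 0.141, 0.1267]
tcp_rot: [0.647, 0.287, -0.646, 0.287]
contact_force: [-2.5, -0.1, 4.7]
opening: 0.521
```

```bash
python3 chk.py i7
```

```text
[0.46626769 0.14097154 0.1267204 ] [-2.53960634 -0.13679434  4.69782809] [-0.02703109  0.44939981  0.02416078] 18.4 0.5208120863572497
```

View pics/i7.png

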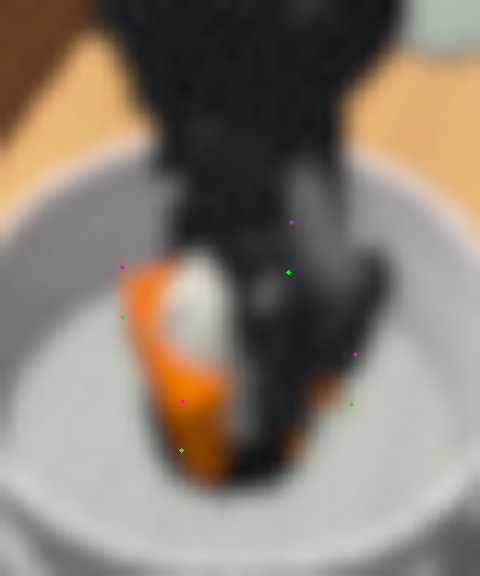

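Call:
{"api": "play_rows", "payload": {"claw": [220, 220, 220, 220, 220, 220, 220], "travel": [[0.001, -0.0003, 0.0003], [0.002, -0.0003, 0.0003], [0.003, -0.0003, 0.0003], [0.004, -0.0003, 0.0003], [0.0045, -0.0003, 0.0003], [0.0045, -0.0003, 0.0003], [0.0045, -0.0003, 0.0003]], "dr": [[0, 0, 0], [0, 0, 0], [0, 0, 0], [0, 0, 0], [0, 0, 0], [0, 0, 0], [0, 0, 0]]}}

```text
time: 19.15
eef_pos: [0.4664, 0.141, 0.1233]
tcp_rot: [0.647, 0.287, -0.646, 0.287]
contact_force: [-4.6, -1.2, 8.3]
opening: 0.521
```

```bash
python3 chk.py i8
```

```text
[0.46636026 0.14096657 0.12332842] [-4.63237693 -1.19369332  8.27053525] [-0.07126013  0.72610559 -0.0196422 ] 19.15 0.5205845740296177
```

View pics/i8.png

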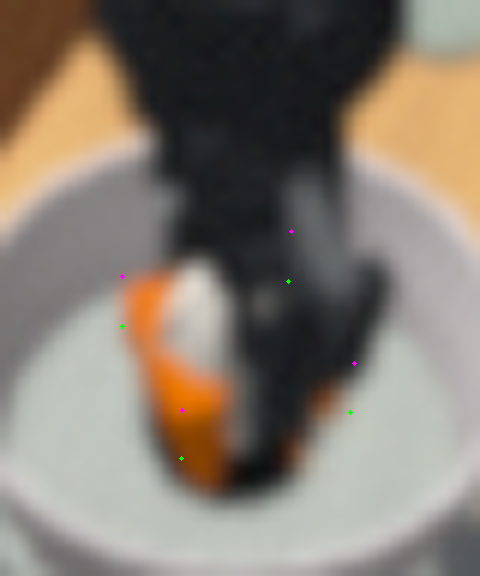

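Now I'll check numerically whether the hub went down and whether the reamer slipped in the hand, comparing edge rows across the saved views.

```bash
python3 - <<'E'
from meas import *
names=["i2","i3","i4","i5","i6","i7","i8"]; zt=[.1647,.1507,.1464,.1350,.1292,.1267,.1233]
b=(248,130,288,178)
for n,z in zip(names,zt):
    c=dict(np.load(f"/tmp/scene_{n}.npz")); im,f=up(c,b,12); g=im.astype(float)
    o=g[...,0]-g[...,2]
    m=o>75
    def top(col): 
        x=int((col-b[0]+.5)*12); r=np.nonzero(m[:330,x])[0]; return f([x,r.min()])[1]
    def hubbot(col):
        x=int((col-b[0]+.5)*12); l=g[:,x].sum(1)/3; r=[i for i in range(380,560) if l[i]<130]; return f([x,max(r)])[1]
    P=np.array([.4663-.018,.141+.000,z+.038]); pr=proj(c,P)[0]
    ob=pix(m); left=f(ob).min(0)
    print(n,z,"skirt top edge row",np.round([top(260.),top(261.)],2),"pred-shift row",pr[1].round(2),"diff",round(top(260.)-pr[1],2),"hub bottom",np.round([hubbot(265.),hubbot(267.),hubbot(269)],2))
c=dict(np.load("/tmp/scene0.npz")); im,f=up(c,b,12); g=im.astype(float)
for col in(265,267,269):
    x=int((col-b[0]+.5)*12); l=g[:,x].sum(1)/3; r=[i for i in range(380,560) if l[i]<130]; print("initial",f([x,max(r)])[1].round(2))
print("px per 7mm drop at hub front:",proj(c,[[.476,.121,.118],[.476,.121,.111]]))
E
```

```text
i2 0.1647 skirt top edge row [134.21 143.79] pred-shift row 144.98 diff -10.77 hub bottom [169.79 169.88 169.62]
i3 0.1507 skirt top edge row [137.04 146.96] pred-shift row 148.06 diff -11.01 hub bottom [170.71 170.79 170.54]
i4 0.1464 skirt top edge row [147.71 147.46] pred-shift row 148.99 diff -1.28 hub bottom [169.79 169.88 169.62]
i5 0.135 skirt top edge row [150.04 149.71] pred-shift row 151.44 diff -1.39 hub bottom [169.79 169.88 169.62]
i6 0.1292 skirt top edge row [151.21 151.04] pred-shift row 152.67 diff -1.46 hub bottom [170.29 170.54 170.38]
i7 0.1267 skirt top edge row [151.79 151.54] pred-shift row 153.19 diff -1.4 hub bottom [170.79 170.88 170.62]
i8 0.1233 skirt top edge row [152.46 152.29] pred-shift row 153.91 diff -1.45 hub bottom [171.46 171.71 171.38]
initial 169.71
initial 169.88
initial 169.62
px per 7mm drop at hub front: [[266.68077637 170.52600595]
 [266.62379241 171.88211024]]
```

The hub's lower edge has dropped 1.75 px, about 8 to 9 mm. The skirt-to-tool offset hasn't changed since meshing, so the reamer didn't slip. I'll ease back about 1 mm, relieve the side force and settle.

Call:
{"api": "play_rows", "payload": {"claw": [220, 220, 220, 220, 220, 220, 220, 220], "travel": [[-0.001, -0.0007, 0.0007], [-0.001, -0.0007, 0.0007], [-0.001, -0.0007, 0.0007], [-0.001, -0.0007, 0.0007], [-0.001, -0.0007, 0.0007], [-0.001, -0.0007, 0.0007], [-0.001, -0.0007, 0.0007], [-0.001, -0.0007, 0.0007]], "dr": [[0, 0, 0], [0, 0, 0], [0, 0, 0], [0, 0, 0], [0, 0, 0], [0, 0, 0], [0, 0, 0], [0, 0, 0]]}}

```text
time: 20.0
eef_pos: [0.4663, 0.141, 0.1253]
tcp_rot: [0.648, 0.287, -0.645, 0.288]
contact_force: [-2.3, -0.3, 6.5]
opening: 0.52
```

```bash
python3 chk.py i9; python3 - <<'E'
from meas import *
b=(248,130,288,178); c=dict(np.load("/tmp/scene_i9.npz")); im,f=up(c,b,12); g=im.astype(float); m=(g[...,0]-g[...,2])>75
x=int(12.5*12); print("skirt",f([x,np.nonzero(m[:330,x])[0].min()])[1])
for col in(265,267,269):
    x=int((col-b[0]+.5)*12); l=g[:,x].sum(1)/3; r=[i for i in range(380,560) if l[i]<130]; print("hub",f([x,max(r)])[1].round(2))
im,f=up(c,(280,130,320,180)); q=f(pix(red(im))); print("knob",q.mean(0))
print(proj(c,[[.4484,.141,.1243+.038]]), ctrl.get_state()["dq"].round(4),ctrl.get_state()["time"])
cv2.imwrite("pics/fin.png",cv2.resize(c["img"],None,fx=1.5,fy=1.5)[:,:,::-1])
E
```

```text
[0.46633885 0.14099793 0.12531919] [-2.30131475 -0.32605212  6.48547412] [-0.05779876  0.43581109  0.05384573] 20.0 0.5201589540028865
skirt 152.04166666666666
hub 170.96
hub 171.12
hub 170.88
knob [297.68570083 156.61938391]
[[262.15747988 153.7101854 ]] [-0.0015 -0.0023  0.0008 -0.0019 -0.0008 -0.0008] 20.05
```

View pics/fin.png

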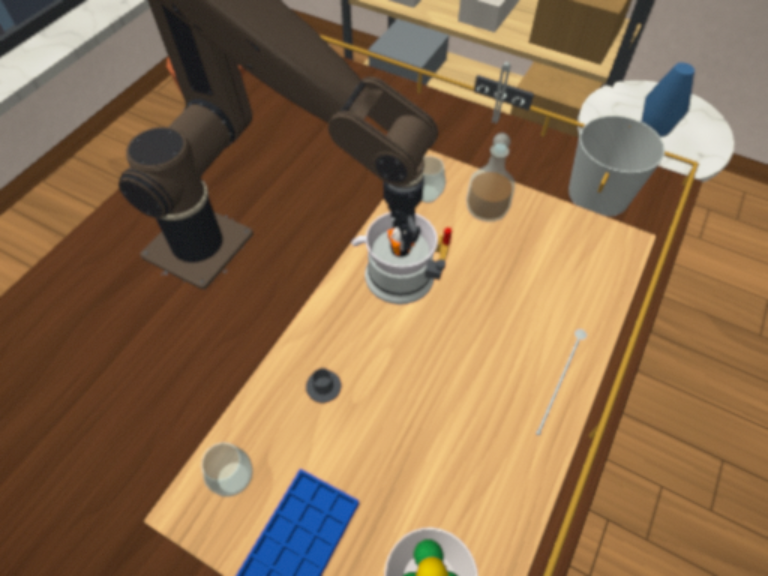

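Hub is pressed about 6.5 mm (edge shift of 1.24 px, 6.5 N plus the tool offset), everything is at rest and the knob pixel hasn't moved since it was closed. Handing in.

```bash
python3 -c "
from plant import ctrl
print(ctrl.sign_off())"
```

```text
the job is handed in; nothing more can be done
None
```

I closed the latch, meshed the reamer in the drive hub, and pressed the hub down about 6.5 mm. I handed the job in at about 20 s, with the reamer still gripped. The sign-off reports no verdict.

**What went wrong on the way:**
- **Latch:** the first push passed over the knob, because the fingertips sit about 15 mm higher than the stated TCP. The second push, 18 mm lower, took the latch to its stop.
- **Insertion:** the first attempt landed on the hub's face and pressed it about 5 mm unmeshed. I backed off, moved 1.5 mm, and the stem slid in freely.

**Last checks:**
- **Latch:** both cameras put the knob within about 0.5 px of its closed position. The scene camera, checked again at the end, showed it had not moved.
- **Reamer:** the skirt-to-tool distance has been constant since meshing, so it did not slip. The tool height at first spring contact matches the reamer being fully home.
- **Hub press:** the image gives about 6.4 mm and the tool height about 6.7 mm. The force, 6.5 N plus about 2 N of zero offset, gives 5.5–6.6 mm.
- **At rest:** joint speeds are near zero and the grip is set to 60 N. About 2 N of side force remains.
- **Other items:** the decanter, glasses and ice tray looked unmoved in the final picture, but I did not measure them.

**Disagreement:** the two cameras put the hub centre about 4 mm apart, within their combined calibration error. I used a position between them and corrected it from the contact force.

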